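# Put the pastry cutters back on their silhouettes

## Task

Put each of the four pastry cutters back on the plaque that bears its own silhouette, matching shape and colour: standing upright the same way up as now, centred on the silhouette and lined up with it, released and still. Leave the little brown cup and the black kitchen timer where they are.

Things in the scene. Friction and masses are not known exactly. Their poses are not given: they have to be found in the camera images.
- round_cutter_center (a point): Loose pastry cutter standing upright on the worktop: an open hollow band, 45 mm high with walls 4 mm thick, seen from above a circle, 56 across outside (mm). Upper part red plastic, lower edge steel; about 60 g. The point is its centre, half-way up (22.5 mm above its lower edge), z axis up; any direction is a good grasp, 56 wide; its turn does not matter.
- square_cutter_center (a point): Loose pastry cutter standing upright on the worktop: an open hollow band, 45 mm high with walls 4 mm thick, seen from above a square, 50 by 50 outside (mm). Upper part blue plastic, lower edge steel; about 60 g. The point is its centre, half-way up (22.5 mm above its lower edge), z axis up; its sides lie along its x and y axes; grasp 50 wide across either pair of sides.
- oblong_cutter_center (a point): Loose pastry cutter standing upright on the worktop: an open hollow band, 45 mm high with walls 4 mm thick, seen from above a sharp-cornered rectangle, 70 by 40 outside (mm). Upper part yellow plastic, lower edge steel; about 60 g. The point is its centre, half-way up (22.5 mm above its lower edge), z axis up; its long side runs along its x axis; grasp across the short way, along its y axis, 40 wide.
- oval_cutter_center (a point): Loose pastry cutter standing upright on the worktop: an open hollow band, 45 mm high with walls 4 mm thick, seen from above a round-ended oval with two straight parallel sides, 70 by 42 outside (mm). Upper part green plastic, lower edge steel; about 60 g. The point is its centre, half-way up (22.5 mm above its lower edge), z axis up; its long way runs along its x axis; grasp across the short way, along its y axis, 42 wide.
- round_plaque: Fixed grey storage plaque on the worktop, 90 x 90 mm and 4 mm thick, with a filled flat red silhouette in the middle: the footprint of the round cutter with about 1 mm to spare all round. Origin at the centre of its underside, z up, so its top is 4 mm above the origin. Turn does not matter.
- square_plaque: Fixed grey storage plaque on the worktop, 90 x 90 mm and 4 mm thick, with a filled flat blue silhouette in the middle: the footprint of the square cutter with about 1 mm to spare all round. Origin at the centre of its underside, z up, so its top is 4 mm above the origin. The silhouette's sides lie along the plaque's x and y axes; the cutter may be turned by any quarter turn.
- oblong_plaque: Fixed grey storage plaque on the worktop, 90 x 90 mm and 4 mm thick, with a filled flat yellow silhouette in the middle: the footprint of the oblong cutter with about 1 mm to spare all round. Origin at the centre of its underside, z up, so its top is 4 mm above the origin. The silhouette's long way lies along the plaque's x axis; the cutter may face either way along it.
- oval_plaque: Fixed grey storage plaque on the worktop, 90 x 90 mm and 4 mm thick, with a filled flat green silhouette in the middle: the footprint of the oval cutter with about 1 mm to spare all round. Origin at the centre of its underside, z up, so its top is 4 mm above the origin. The silhouette's long way lies along the plaque's x axis; the cutter may face either way along it.
- ramekin: Bystander: small loose reddish-brown earthenware cup, 60 mm across and 40 mm high, in the middle of the work. Origin at the centre of its underside.
- timer: Bystander: loose round black kitchen timer with an orange pointer bar on top, 50 mm across and 50 mm high, nearer the robot than the cup. Origin at the centre of its underside.
Not all that is in view belongs to the job. What is shaped like the square_plaque but orange is not meant.

How it is judged:
By the outcome, as a careful person would: the job done as asked, in the order asked, and still so for the second after the job is handed in, with the robot touching nothing.
It also fails if it takes over 93 s, if anything falls off the work surface, if the arm or the gripper's body presses on something with over 40 N, if the wrist force passes 120 N, or if a joint passes its speed limit or range.

## Robot

A 6-joint arm with a two-finger parallel gripper is mounted at the origin on the work surface. World frame = base frame: x ahead of the robot, y to its left, z up, the work surface at z = 0. Lengths are in mm, angles in degrees, forces in N, time in s.
With the tool pointing down it reaches from about 375 to 925 mm from the base axis. Payload 5.7 kg.
Tool frame: the origin (TCP) lies midway between the tips of the shut fingers; the grasp point (between the pads) lies 19 mm behind it; x points along the fingers, y is the direction in which the jaws open and shut, and the axes are right-handed (so a half turn about x gives the same grasp; the last joint's range is limited). The gripper opens to 88 mm and grips with 3 to 60 N. Pads are 20 mm wide; open, the fingers measure 115 mm over their backs; the gripper's body (75 mm by 178 mm) begins 61 mm behind the grasp point.
Start: joints at [67.89, 20.558, 86.54, -0, 72.909, -6.595], TCP at [160.495, 578.103, 222.623] pointing down, gripper open.
Joint ranges: [-170.27, 170.27], [-57.76, 135], [12.27, 136.19], [-55.21, 235.2], [11.17, 155.16], [-170.74, 170.74]. Speed limits (degrees/s): [136.94, 136.94, 180, 180, 180, 180].

## Interface

Orientations are given as [roll, pitch, yaw] about the fixed x, y, z axes, in that order (R = Rz(yaw) Ry(pitch) Rx(roll)).
In Python, from cell import bot gives the robot as it stands. Calls block until the motion is done:
- bot.move_ptp(position, orientation): joint-space move of the TCP to a pose.
- bot.servo_line(position, max_speed=150, rotation=None): straight line of the TCP; rotation=None keeps the orientation; max_speed is the mean speed in mm/s.
- bot.move_j(angles): joint-space move.
- bot.set_gripper(opening): finger opening in mm; the grip force is fixed at half the most; returns when the fingers have stopped.
- bot.pause(seconds).
- bot.inverse_kinematics(position, orientation): joint angles nearest the present ones, or None.
- bot.read_camera(name): name is "scene" or "top" or "wrist"; returns a dict with "color" (480x640x3 uint8, blue, green, red), "fx", "fy", "cx", "cy" (pixels), "position" and "attitude" of the camera in the world; the wrist camera has in their place "mount" (4x4, takes a point from camera to tool coordinates, whose origin is the TCP and whose axes are the tool frame's). Camera axes: x right, y down, z forward; pixel columns grow to the right and rows downward; lengths in mm; the calibration is good to about 2 mm. A picture is of the moment at which its call begins: read the wrist's pose just before it. There is no depth.
A pose or a line that the arm cannot do raises bot.IKError and nothing moves.
- bot.close_job(): hands the job in, once; it reports no verdict.
Readings, each from a call of its own:
- bot.current_time(): time.
- bot.current_q(): joint angles.
- bot.current_qd(): joint speeds.
- bot.current_effort(): joint torques, N m.
- bot.current_tool_pos(): TCP position.
- bot.current_eef_rot(): TCP orientation.
- bot.current_ft_force(): force on the tool from outside, world axes, zero at the start.
- bot.current_torque(): the same for the moment, N m.
- bot.current_finger_gap(): finger opening in mm.
Only numpy, scipy, OpenCV 4.12 (cv2) and the standard library are available. Lean on these libraries where they do the work, as an engineer would, in place of code of your own. Each camera call takes 0.05 s, during which the arm holds its last target.

## Working session

There is one attempt and no reset: what is moved stays moved. The work goes in short steps, each a Python script; the robot and the scene stay as the last script left them, time stands still between calls to the robot, and variables do not carry over. Pictures are saved under pics/ and viewed, and the job is handed in when it is done.

```bash
ls; mkdir -p pics; python3 - <<'E'
from cell import bot
import cv2
for n in ("scene","top","wrist"):
    r=bot.read_camera(n); cv2.imwrite(f"pics/{n}0.png",r["color"])
    print(n,{k:(v if k!="color" else v.shape) for k,v in r.items()})
print(bot.current_tool_pos(),bot.current_eef_rot(),bot.current_time())
E
```

```text
pics
scene {'color': (480, 640, 3), 'fx': 463.70011950452226, 'fy': 463.70011950452226, 'cx': 323.70527844717145, 'cy': 237.309618078081, 'position': array([1069.34319002,  447.61036477,  820.3221503 ]), 'attitude': array([-135.34914826,    0.71522098,  126.76330451])}
top {'color': (480, 640, 3), 'fx': 596.9158636448435, 'fy': 596.9158636448435, 'cx': 322.1372386018656, 'cy': 245.77399483920385, 'position': array([ 315.33789011,    2.42603512, 1300.59759335]), 'attitude': array([-172.9964344 ,   -0.72661853,  -88.82848425])}
wrist {'color': (480, 640, 3), 'fx': 379.4977729164279, 'fy': 379.4977729164279, 'cx': 320.8646313431104, 'cy': 246.57976599623228, 'mount': array([[-1.50029943e-04, -2.41237720e-01,  9.70466043e-01,
        -1.62019097e+02],
       [ 9.99999786e-01,  5.81182463e-04,  2.99065634e-04,
        -9.78190830e-01],
       [-6.36163757e-04,  9.70465880e-01,  2.41237581e-01,
        -6.54946589e+01],
       [ 0.00000000e+00,  0.00000000e+00,  0.00000000e+00,
         1.00000000e+00]])}
[160.31464492 577.63833349 222.00060292] [ -95.82297063   89.91770017 -111.33834967] 0.15
```

View pics/top0.png

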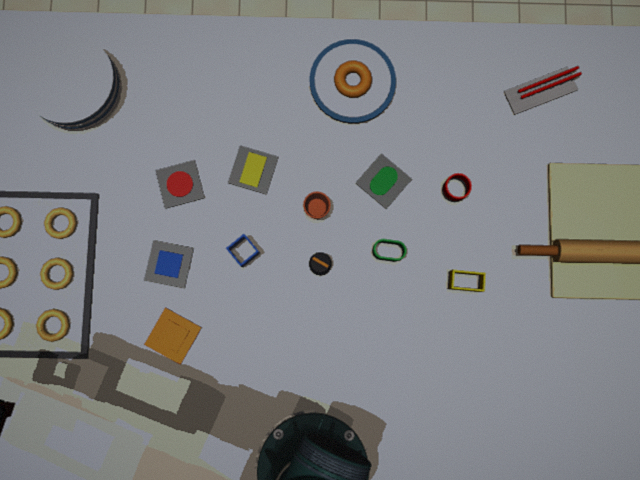

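View pics/scene0.png

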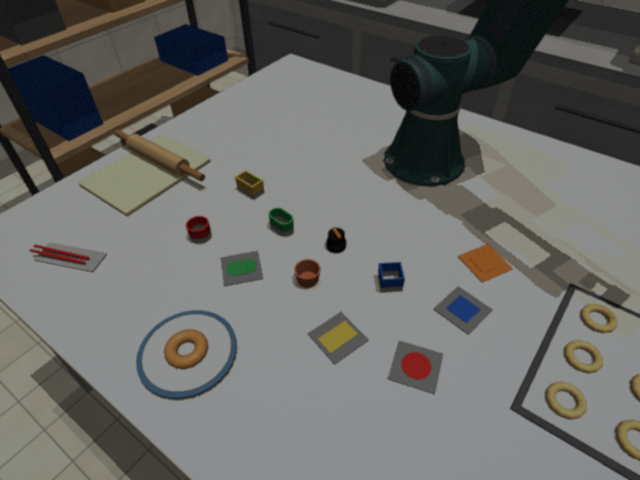

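View pics/wrist0.png

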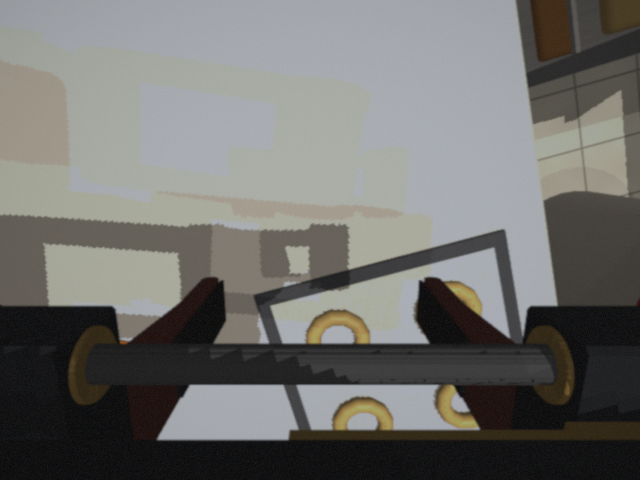

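Top view: red ring cutter at (457,187), blue square at (245,250), yellow oblong at (467,281) and green oval at (390,250). Plaques: red (180,184), blue (168,265), yellow (253,169), green (384,180). There are two square-plaque look-alikes: the grey plaque with a blue square at (168,265), and a plain orange one at (173,335). The grey/blue one fits, because the orange one is explicitly excluded. Next I'll do a coarse triangulation from the top and scene views and make an enlarged crop.

```bash
cat > h.py <<'E'
from cell import bot
import cv2, numpy as np
from scipy.spatial.transform import Rotation as Ro
HUE={'red':[(0,5),(174,180)],'blue':[(105,125)],'yellow':[(24,33)],'green':[(55,80)]}
def mask(img,c,smin=150,vmin=50):
    h=cv2.cvtColor(img,cv2.COLOR_BGR2HSV); m=np.zeros(h.shape[:2],np.uint8)
    for a,b in HUE[c]: m|=cv2.inRange(h,(a,smin,vmin),(b,255,255))
    return m
def campose(r,tp=None,te=None):
    if 'mount' in r:
        T=np.eye(4);T[:3,:3]=Ro.from_euler('xyz',te,degrees=True).as_matrix();T[:3,3]=tp
        W=T@r['mount'];return W[:3,:3],W[:3,3]
    return Ro.from_euler('xyz',r['attitude'],degrees=True).as_matrix(),np.array(r['position'])
def rays(r,P,uv):
    uv=np.atleast_2d(np.asarray(uv,float))
    d=np.c_[(uv[:,0]-r['cx'])/r['fx'],(uv[:,1]-r['cy'])/r['fy'],np.ones(len(uv))]
    return d@P[0].T
def plane(r,P,uv,z):
    d=rays(r,P,uv);o=P[1];return (o+d*((z-o[2])/d[:,2])[:,None])[:,:2]
def tri(o1,d1,o2,d2):
    A=np.c_[d1,-d2];s=np.linalg.lstsq(A,o2-o1,rcond=None)[0]
    p,q=o1+d1*s[0],o2+d2*s[1];return (p+q)/2,np.linalg.norm(p-q)
def down(a):
    a=np.radians(a);x=np.array([0,0,-1.]);y=np.array([np.cos(a),np.sin(a),0]);z=np.cross(x,y)
    return np.c_[x,y,z]
def eul(a):
    import warnings
    with warnings.catch_warnings():
        warnings.simplefilter('ignore')
        return [float(v) for v in Ro.from_matrix(down(a)).as_euler('xyz',degrees=True)]
def jawdir():
    R=Ro.from_euler('xyz',bot.current_eef_rot(),degrees=True).as_matrix();return np.degrees(np.arctan2(R[1,1],R[0,1]))
def wrist():
    tp,te=bot.current_tool_pos(),bot.current_eef_rot();r=bot.read_camera('wrist');return r,campose(r,tp,te)
E
python3 - <<'E'
from h import *
t=bot.read_camera('top');s=bot.read_camera('scene');Pt,Ps=campose(t),campose(s)
B={}
for n,r in(('top',t),('scene',s)):
  for c in HUE:
    m=mask(r['color'],c); k,_,st,ce=cv2.connectedComponentsWithStats(m)
    print(n,c,[(int(st[i,4]),ce[i].round(1).tolist(),st[i,2:4].tolist()) for i in range(1,k) if st[i,4]>60])
print(jawdir())
i=t['color'][130:370,130:290];cv2.imwrite('pics/crop1.png',cv2.resize(i,None,fx=2.5,fy=2.5,interpolation=2))
i=t['color'][140:310,340:510];cv2.imwrite('pics/crop2.png',cv2.resize(i,None,fx=3,fy=3,interpolation=2))
E
```

```text
top red [(203, [547.6, 79.3], [61, 27]), (198, [550.3, 85.2], [60, 27]), (514, [179.3, 183.7], [26, 26]), (160, [457.3, 186.4], [26, 26])]
top blue [(131, [241.8, 249.8], [31, 31]), (542, [168.2, 263.7], [28, 27])]
top yellow [(575, [252.6, 169.2], [26, 35]), (210, [467.0, 280.8], [34, 22])]
top green [(512, [383.3, 180.6], [27, 28]), (120, [390.0, 249.6], [33, 21])]
scene red [(323, [198.1, 227.4], [23, 22]), (125, [62.5, 252.1], [54, 14]), (157, [58.8, 256.4], [54, 14]), (604, [415.8, 365.5], [29, 26])]
scene blue [(135, [390.7, 272.2], [24, 19]), (442, [462.8, 308.4], [32, 26])]
scene yellow [(565, [337.3, 336.1], [38, 30])]
scene green [(290, [240.8, 267.0], [29, 15])]
74.48368023146931
```

View pics/crop1.png

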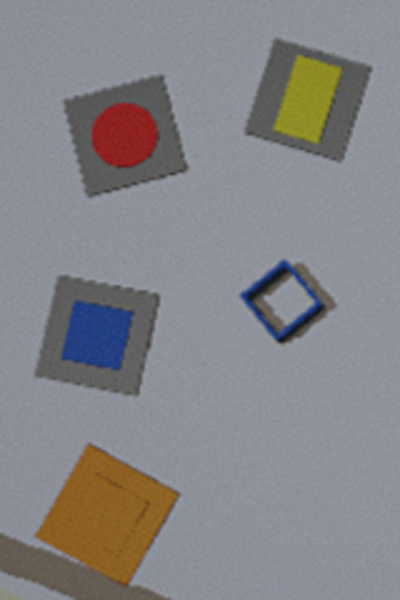

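View pics/crop2.png

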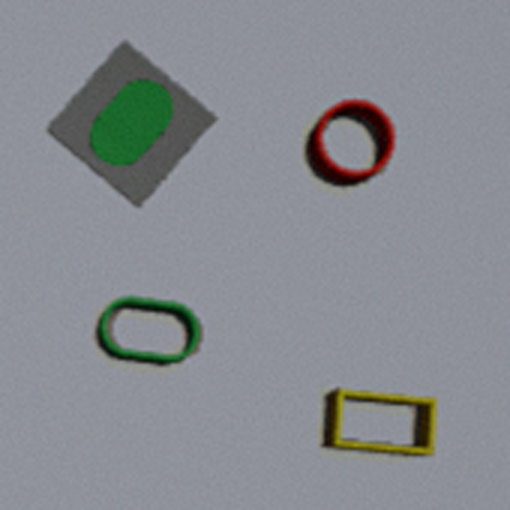

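The crops confirm each match, and the orange square is rejected. Next I'll compute coarse positions and tour the objects with the wrist camera straight above each one, with a second shifted view for heights.

```bash
cat >> h.py <<'E'
NAMES=['red','blue','yellow','green']
def viewpose(xy,a,z):  # TCP pose which puts the camera straight above xy
    zt=down(a)[:,2];return [float(xy[0]+65*zt[0]),float(xy[1]+65*zt[1]),z],eul(a)
def blobs(r,P,z,c,near,smin=150,vmin=50):
    """outline (filled, outer contour) nearest to world xy 'near' at height z"""
    m=mask(r['color'],c,smin,vmin);cs,_=cv2.findContours(m,cv2.RETR_EXTERNAL,cv2.CHAIN_APPROX_NONE)
    best=None
    for k in cs:
        if cv2.contourArea(k)<300: continue
        w=plane(r,P,k.reshape(-1,2),z);(cx,cy),(sw,sh),an=cv2.minAreaRect(w.astype(np.float32))
        d=np.hypot(cx-near[0],cy-near[1])
        if best is None or d<best[0]: best=(d,(cx,cy),(sw,sh),an,k,w)
    return best
E
python3 - <<'E'
from h import *
t=bot.read_camera('top');P=campose(t)
px={'red':((457.3,186.4),(179.3,183.7)),'blue':((245,250),(168.2,263.7)),'yellow':((467,280.8),(252.6,169.2)),'green':((390,249.6),(383.3,180.6))}
import json
G={}
for c,(a,b) in px.items():
    G[c]=[plane(t,P,[a],45)[0].tolist(),plane(t,P,[b],4)[0].tolist()]
    print(c,np.round(G[c],1).tolist())
    for p in G[c]:
        q=np.degrees(np.arctan2(p[1],p[0]))
        print('  az',round(q,1),'r',round(np.hypot(*p)), [ (a,(bot.inverse_kinematics(*viewpose(p,a,150)) is not None)) for a in (-90,0,90)])
for n,u,z in(('ram',(318,206),30),('timer',(320,263),50)): print(n,plane(t,P,[u],z)[0].round())
json.dump(G,open('coarse.json','w'))
E
```

```text
red [[605.0, -298.5], [606.2, 307.7]]
  az -26.3 r 675 [(-90, True), (0, True), (90, True)]
  az 26.9 r 680 [(-90, True), (0, True), (90, True)]
blue [[457.3, 152.5], [428.3, 323.0]]
  az 18.4 r 482 [(-90, True), (0, True), (90, True)]
  az 37.0 r 536 [(-90, True), (0, True), (90, True)]
yellow [[402.1, -317.6], [642.8, 147.1]]
  az -38.3 r 512 [(-90, True), (0, True), (90, True)]
  az 12.9 r 659 [(-90, True), (0, True), (90, True)]
green [[464.9, -154.4], [623.8, -143.6]]
  az -18.4 r 490 [(-90, True), (0, True), (90, True)]
  az -13.0 r 640 [(-90, True), (0, True), (90, True)]
ram [558.   0.]
timer [433.  -7.]
```

```bash
python3 - <<'E'
from h import *
import json,pickle
G=json.load(open('coarse.json'))
t0=bot.current_time()
p,e=viewpose(G['blue'][1],90,150);bot.move_ptp(p,e);bot.pause(.15)
r,P=wrist();print(bot.current_time()-t0,P[1],bot.current_tool_pos(),jawdir())
cv2.imwrite('pics/w1.png',r['color'])
b=blobs(r,P,4,'blue',G['blue'][1]);print(b[1:4])
t0=bot.current_time()
p,e=viewpose(G['blue'][0],90,150);bot.move_ptp(p,e);bot.pause(.15)
r,P=wrist();print(bot.current_time()-t0)
cv2.imwrite('pics/w2.png',r['color'])
b=blobs(r,P,45,'blue',G['blue'][0]);print(b[1:4])
E
```

```text
1.7667 [427.04954515 322.82159841 312.26493677] [492.8818206  323.79755695 150.19773307] 90.07558225804284
((426.3046875, 322.131591796875), (51.00322723388672, 51.34233474731445), 79.7725601196289)
0.9249999999999998
((456.29644775390625, 158.70425415039062), (48.33486557006836, 48.440574645996094), 40.81980514526367)
```

View pics/w1.png

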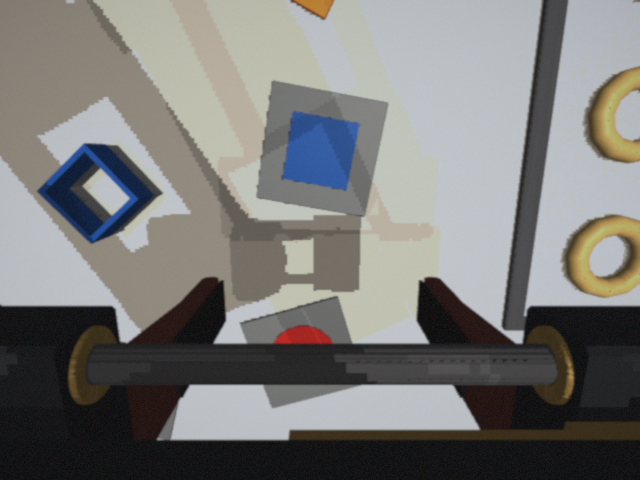

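View pics/w2.png

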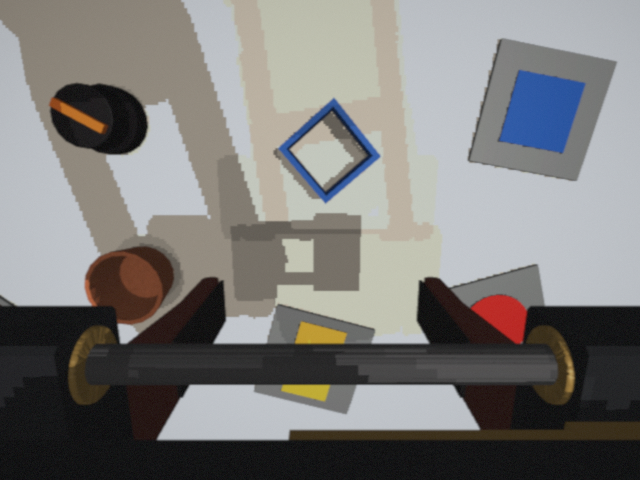

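w1 shows the blue plaque silhouette at (320,150) and the blue cutter at (100,193). w2 shows the blue cutter rim at (328,150) with the timer at (95,118) and cup at (130,285). The outlines are clean, so I'll tour the rest with a 45 mm baseline.

```bash
cat >> h.py <<'E'
from scipy.optimize import brentq
def look(xy,a=90,z=150,dy=0):
    p,e=viewpose(xy,a,z);p[1]+=dy;bot.move_ptp(p,e);bot.pause(.12);return wrist()
def height(v1,v2,c,near,kind):  # height at which both views agree on the -y edge (cutter) / middle (silhouette)
    f=lambda z,v:(lambda y:y.min() if kind==0 else (y.min()+y.max())/2)(blobs(*v,z,c,near)[5][:,1])
    try: return brentq(lambda z:f(z,v1)-f(z,v2),-30,100)
    except ValueError: return None
E
cat > tour.py <<'E'
from h import *
import json,pickle
G=json.load(open('coarse.json'));D={}
order=[('blue',0),('blue',1),('red',1),('yellow',1),('green',1),('green',0),('red',0),('yellow',0)]
for c,k in order:
    v1=look(G[c][k]);v2=look(G[c][k],dy=45)
    D[c,k]=(v1,v2);z0=(45,4)[k]
    b=blobs(*v1,z0,c,G[c][k]);cv2.imwrite(f'pics/t_{c}{k}.png',v1[0]['color'])
    print(c,k,np.round(b[1],1),np.round(b[2],1),round(b[3],1),'h',height(v1,v2,c,G[c][k],k))
pickle.dump(D,open('tour.pkl','wb'));print(bot.current_time())
E
python3 tour.py
```

```text
blue 0 [456.3 158.7] [48.4 48.4] 40.8 h 45.353127418804064
blue 1 [426.3 322.1] [51.1 51.2] 79.8 h 2.9809643760100926
red 1 [603.9 307. ] [56.6 56.7] 45.2 h 4.449067165571265
yellow 1 [640.5 146.2] [40.8 71.2] 74.4 h NoneTraceback (most recent call last):
  File "tour.py", line 9, in <module>
    print(c,k,np.round(b[1],1),np.round(b[2],1),round(b[3],1),'h',height(v1,v2,c,G[c][k],k))
                       ~^^^
TypeError: 'NoneType' object is not subscriptable
```

```bash
python3 - <<'E'
from h import *
import json
G=json.load(open('coarse.json'))
v=wrist();cv2.imwrite('pics/g1.png',v[0]['color']);h=cv2.cvtColor(v[0]['color'],cv2.COLOR_BGR2HSV)
print(bot.current_time(),bot.current_tool_pos())
for c in HUE: print(c,(mask(v[0]['color'],c)>0).sum())
E
```

```text
9.9333 [688.95053974 -99.17980974 150.05250309]
red 4216
blue 0
yellow 3255
green 313
```

View pics/g1.png

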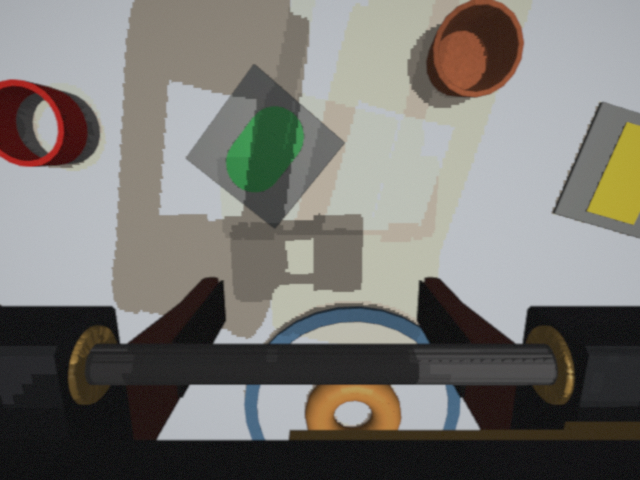

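View pics/t_yellow1.png

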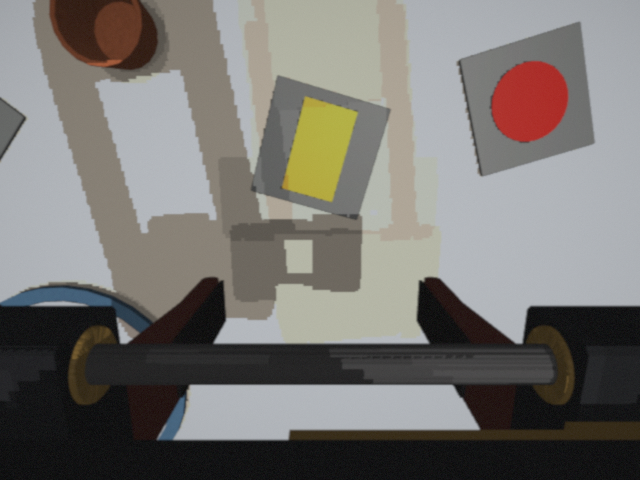

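Shadows from the arm break up the masks: the green silhouette is at (265,148), half in shadow. I'll check the HSV values and widen the thresholds.

```bash
python3 - <<'E'
from h import *
i=cv2.imread('pics/g1.png');h=cv2.cvtColor(i,cv2.COLOR_BGR2HSV)
for u,v in((285,115),(245,170),(265,150),(290,145),(620,170),(270,185),(240,150),(300,180)): print((u,v),h[v,u])
i=cv2.imread('pics/t_yellow1.png');h=cv2.cvtColor(i,cv2.COLOR_BGR2HSV)
for u,v in((310,110),(305,190),(290,120),(330,200)): print((u,v),h[v,u])
E
```

```text
(285, 115) [ 66 134  84]
(245, 170) [ 67 148 133]
(265, 150) [ 66 131  84]
(290, 145) [ 67 141  85]
(620, 170) [ 27 182 178]
(270, 185) [ 67 143  82]
(240, 150) [ 67 144 149]
(300, 180) [150   2 122]
(310, 110) [ 29 158 179]
(305, 190) [ 27 167 179]
(290, 120) [ 30   2 117]
(330, 200) [ 27 160 175]
```

```bash
sed -i 's/smin=150,vmin=50/smin=90,vmin=30/' h.py; sed -i "s/^order=.*/order=[('green',1),('red',0),('yellow',0),('green',0)]/; s/b=blobs/pickle.dump(D,open('tour.pkl','wb'));b=blobs/" tour.py; python3 tour.py
```

```text
green 1 [ 621.7 -144.5] [43.9 71.3] 51.2 h 6.813392191687157
red 0 [ 604.7 -301.9] [55.5 55.6] 10.8 h 44.60913557514473
yellow 0 [ 414.3 -345.6] [41.4 20.3] 51.3 h 42.45439852683708
green 0 [ 463.8 -154.5] [69.  41.3] 83.8 h 44.836350841218824
15.0417
```

```bash
python3 - <<'E'
import cv2,numpy as np,pickle
from h import *
D=pickle.load(open('tour.pkl','rb'))
v=D['yellow',0][0];m=mask(v[0]['color'],'yellow')
o=np.hstack([v[0]['color'],cv2.cvtColor(m,8)]);cv2.imwrite('pics/y.png',cv2.resize(o,(800,300)))
h=cv2.cvtColor(v[0]['color'],40)
for c in range(240,420,12): print(h[150,c],end=' ')
E
```

```text
[105  13 203] [ 43  12 199] [ 23  22 148] [ 22 141  65] [ 20  30 129] [ 19  32 128] [ 19  31 130] [ 21  33 130] [ 17  32 129] [ 18  34 129] [ 22 120  68] [ 19  32 129] [ 17  31 131] [ 18  34 187] [ 27  24 192]
```

View pics/y.png

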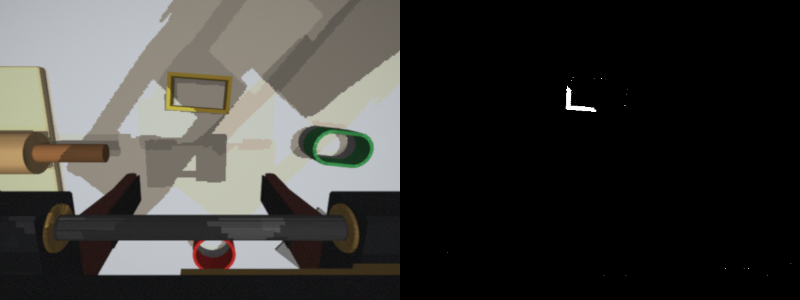

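The yellow oblong is at about (318,148) in the full frame, with shadowed parts near hue 20. I'll widen the hue band and remeasure from the stored views.

```bash
sed -i "s/'yellow':\[(24,33)\]/'yellow':[(18,34)]/" h.py; python3 - <<'E'
from h import *
import json,pickle
G=json.load(open('coarse.json'));D=pickle.load(open('tour.pkl','rb'))
for (c,k),(v1,v2) in D.items():
    b=blobs(*v1,(45,4)[k],c,G[c][k])
    r=cv2.minAreaRect(b[4]);print(c,k,np.round(b[1],1),np.round(b[2],1),round(b[3],1),'h',height(v1,v2,c,G[c][k],k),np.round(r[0]))
E
```

```text
green 1 [ 621.7 -144.5] [43.9 71.3] 51.2 h 6.813392191687157 [321. 150.]
red 0 [ 604.7 -301.9] [55.5 55.6] 10.8 h 44.60913557514473 [314. 151.]
yellow 0 [ 401.1 -321.3] [70.3 40.3] 86.0 h 42.45439852683708 [317. 148.]
green 0 [ 463.8 -154.5] [69.  41.3] 83.8 h 44.836350841218824 [324. 151.]
```

All eight are located. Measured rims are at 42–45 mm and plaque tops at 3–7 mm, consistent with the text's 45 and 4 (yellow plaque height still to check). I'll do the blue square first, then look from the same pose to see any systematic offset.

```bash
cat >> h.py <<'E'
def pick(xy,a,zg=9,zc=100):
    e=eul(a);x,y=map(float,xy)
    bot.set_gripper(88) if bot.current_finger_gap()<80 else None
    bot.move_ptp([x,y,zc],e);bot.servo_line([x,y,zg],120);bot.set_gripper(0)
    g=bot.current_finger_gap();bot.servo_line([x,y,zc],200)
    print('picked gap',round(g,1),'held',round(bot.current_finger_gap(),1),'Fz',round(bot.current_ft_force()[2],2),'t',round(bot.current_time(),1))
def place(xy,a,zp=13.3,zc=100):
    e=eul(a);x,y=map(float,xy)
    bot.move_ptp([x,y,zc],e);bot.servo_line([x,y,zp+12],150);bot.servo_line([x,y,zp],40);bot.pause(.2)
    print('at',np.round(bot.current_tool_pos(),2),'jaw',round(jawdir(),2))
    bot.set_gripper(88);bot.servo_line([x,y,zc],200);print('t',round(bot.current_time(),1))
E
python3 - <<'E'
from h import *
pick((456.3,158.7),40.8)
place((426.3,322.1),79.8)
v=look((426.3,322.1));cv2.imwrite('pics/b1.png',v[0]['color'])
b=blobs(*v,49,'blue',(426.3,322.1));print(np.round(b[1],2),np.round(b[2],1),b[3])
E
```

```text
picked gap 50.0 held 49.6 Fz -0.48 t 18.5
at [426.2  322.13  13.31] jaw 79.81
t 21.8
[425.26 321.02] [50.5 50.2] 80.01367950439453
```

View pics/b1.png

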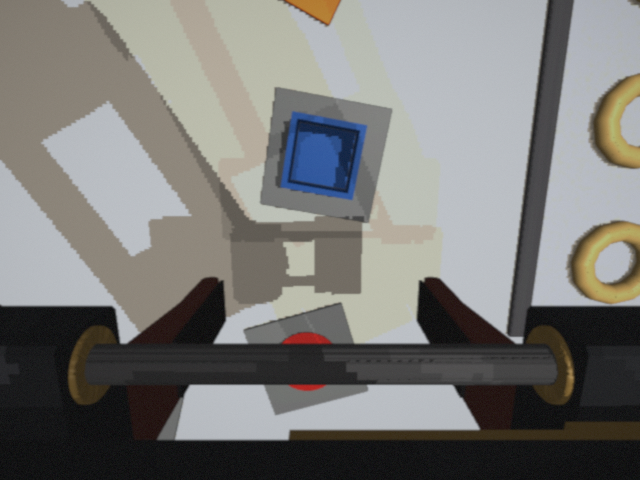

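```bash
python3 - <<'E'
import cv2
i=cv2.imread('pics/b1.png')[85:225,255:395];cv2.imwrite('pics/b1c.png',cv2.resize(i,None,fx=4,fy=4,interpolation=0))
E
```

```text
(no output)
```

View pics/b1c.png

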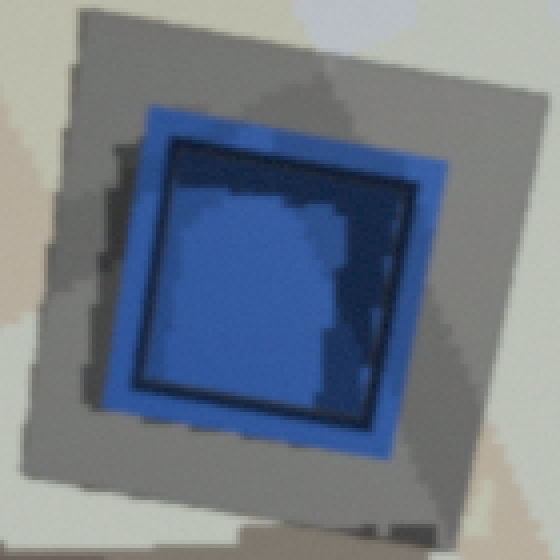

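The blue rim's centre sits near (323,156) and the plaque's outline centre near (324,155.5), so the rim appears ~1 mm off. That could be camera bias, so I'll look with the tool turned half round, which flips any bias fixed to the tool.

```bash
python3 - <<'E'
from h import *
v=look((426.3,322.1),a=-90);cv2.imwrite('pics/b2.png',v[0]['color'])
b=blobs(*v,49,'blue',(426.3,322.1));print(np.round(b[1],2),np.round(b[2],1),b[3])
v=look((603.9,307),a=-90);cv2.imwrite('pics/r2.png',v[0]['color'])
b=blobs(*v,4,'red',(603.9,307));print(np.round(b[1],2),np.round(b[2],1),b[3])
v=look((640.5,146.2),a=-90);cv2.imwrite('pics/y2.png',v[0]['color'])
b=blobs(*v,4,'yellow',(640.5,146.2));print(np.round(b[1],2),np.round(b[2],1),b[3])
print(bot.current_time())
i=cv2.imread('pics/b2.png')[85:225,255:395];cv2.imwrite('pics/b2c.png',cv2.resize(i,None,fx=4,fy=4,interpolation=0))
E
```

```text
[425.36 321.15] [50.4 50.3] 79.65856170654297
[604.65 307.01] [57.7 58.2] 0.0988285094499588
[640.42 146.31] [42.7 72.6] 74.56123352050781
27.1
```

View pics/b2c.png

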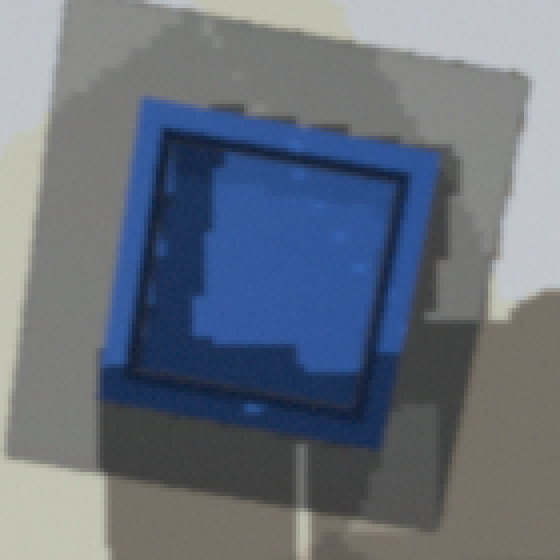

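```bash
python3 - <<'E'
from h import *
r=bot.read_camera('wrist')
def P(xy,a):
    p,e=viewpose(xy,a,150);return campose(r,p,e)
X=(426.3,322.1)
q1=np.array([(80,10),(548,95),(458,548),(22,475)])/4+(254.6,84.6)
q2=np.array([(65,0),(530,75),(440,528),(8,458)])/4+(254.6,84.6)
for q,a in((q1,90),(q2,-90)):
    w=plane(r,P(X,a),q,4);print('plaque outline',a,w.mean(0))
import h
def m(img,c,near,a,z,view,**k):
    b=blobs(dict(r,color=img),P(view,a),z,c,near,**k);return np.round(b[1],2),np.round(b[2],1)
G={'red':((606.2,307.7),'t_red1'),'yellow':((642.8,147.1),'t_yellow1'),'blue':((428.3,323.0),'t_blue1')}
for c,(n,f) in G.items():
    i=cv2.imread(f'pics/{f}.png')
    for s in(150,90,60): print(c,s,m(i,c,n,90,4,n,smin=s))
for c,f,n in(('red','r2',(603.9,307)),('yellow','y2',(640.5,146.2))):
    i=cv2.imread(f'pics/{f}.png')
    for s in(150,90,60): print(f,s,m(i,c,n,-90,4,n,smin=s))
E
```

```text
plaque outline 90 [429.92554328 325.35994593]
plaque outline -90 [425.91954344 322.06986574]
red 150 (array([606.83, 307.91]), array([56.6, 56.6]))
red 90 (array([607.12, 308.03]), array([58., 58.]))
red 60 (array([607.29, 307.91]), array([58.2, 58.5]))
yellow 150 (array([641.24, 145.84]), array([41.1, 71.2]))
yellow 90 (array([641.32, 145.99]), array([42.7, 72.7]))
yellow 60 (array([641.29, 146.03]), array([43.2, 73.1]))
blue 150 (array([426.51, 325.3 ]), array([51.1, 51.3]))
blue 90 (array([426.53, 325.39]), array([52.4, 52.3]))
blue 60 (array([426.55, 325.38]), array([53.1, 52.8]))
r2 150 (array([607.03, 306.82]), array([56.8, 56.9]))
r2 90 (array([607.39, 306.79]), array([57.8, 58.3]))
r2 60 (array([606.99, 306.81]), array([58.5, 58.4]))
y2 150 (array([640.9 , 144.19]), array([41.1, 71.5]))
y2 90 (array([640.84, 144.23]), array([42.7, 72.6]))
y2 60 (array([640.83, 144.3 ]), array([43.2, 73.1]))
```

The nominal and actual camera poses differ by up to 3 mm, so the arm was probably still settling when I took the pictures. I'll check how it settles.

```bash
python3 - <<'E'
from h import *
n=(640.5,146.2)
print(viewpose(n,-90,150))
for k in range(7):
    v=wrist();b=blobs(*v,4,'yellow',n);print(round(bot.current_time(),2),np.round(bot.current_tool_pos(),2),np.round(np.abs(bot.current_qd()).max(),2),np.round(b[1],2))
    bot.pause(.1)
print(bot.inverse_kinematics(*viewpose(n,-90,150)),bot.current_q())
E
```

```text
([575.5, 146.2, 150], [180.0, 90.0, 0.0])
27.2 [575.2  147.7  149.99] 0.29 [640.43 146.26]
27.35 [575.34 147.01 149.94] 0.34 [640.41 146.31]
27.5 [575.46 146.47 149.95] 0.21 [640.4  146.27]
27.65 [575.48 146.18 149.98] 0.2 [640.4  146.35]
27.8 [575.52 146.14 150.  ] 0.12 [640.48 146.28]
27.95 [575.52 146.16 150.01] 0.11 [640.41 146.25]
28.1 [575.5  146.15 150.01] 0.11 [640.4 146.3]
[ 7.59049492e+00  2.42098264e+01  9.20577628e+01 -2.54444375e-14
  6.37324108e+01  9.75904949e+01] [ 7.58926699e+00  2.42097105e+01  9.20574048e+01 -5.33969277e-04
  6.37333198e+01  9.75903356e+01]
```

Settling isn't the problem: measurements repeat to 0.05 mm while the arm is still moving, and the half-turn view shows no camera bias. So the blue cutter really is about (-1.0,-1.1) mm off. I'll regrip it where it was released, shift it by that amount and look again.

```bash
python3 - <<'E'
from h import *
e=eul(79.8);C=np.array([426.2,322.13])
bot.move_ptp([*C,90],e);bot.servo_line([*C,13.3],120);bot.pause(.25);print(bot.current_tool_pos(),jawdir())
bot.set_gripper(0);bot.pause(.1);print(bot.current_tool_pos(),bot.current_finger_gap(),bot.current_ft_force())
D=C+(1.0,1.1)
bot.servo_line([*C,16.5],40);bot.servo_line([*D,16.5],20);bot.servo_line([*D,13.3],40);bot.pause(.3)
print(bot.current_tool_pos(),bot.current_ft_force());bot.set_gripper(88);bot.servo_line([*D,100],200)
v=look((426.3,322.1));cv2.imwrite('pics/b3.png',v[0]['color'])
b=blobs(*v,49,'blue',(426.3,322.1));print(np.round(b[1],2),np.round(b[2],1),b[3]);print(bot.current_time())
i=v[0]['color'][85:225,255:395];cv2.imwrite('pics/b3c.png',cv2.resize(i,None,fx=4,fy=4,interpolation=0))
E
```

```text
[426.69439513 322.42363584  13.99874093] 79.80137839045487
[426.16238227 322.11728161  13.26982511] 49.7905534054706 [-0.15767344 -0.22670932  0.84882978]
[427.25071815 323.25371963  13.2713629 ] [-0.08666793  0.15923778 -0.52154199]
[426.33 322.09] [50.5 50.2] 80.03350067138672
35.1917
```

View pics/b3c.png

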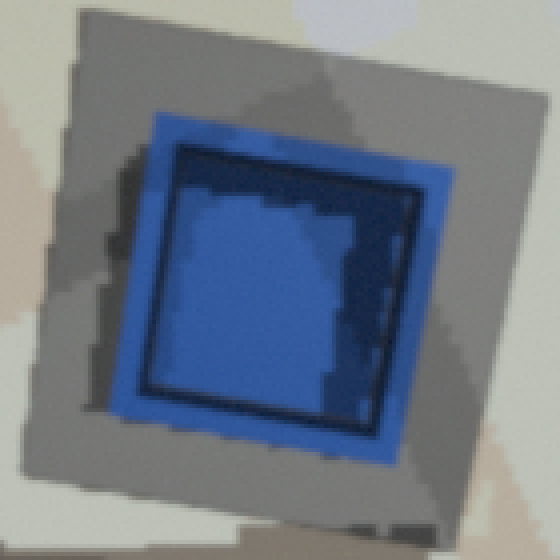

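Blue is now at (426.3,322.1), against a silhouette centre of (426.3,322.15), turned within 0.3°. The fingers sit centred at camera column 321, which puts the jaw centre about 1–1.2 mm to −y of the nominal TCP. That explains the shift, so I'll compensate for it on red, with settling pauses.

```bash
cat >> h.py <<'E'
DJ=1.2   # jaw centre lies DJ to -y of TCP
def cmd(xy,a): return np.array(xy)+DJ*np.array([np.cos(np.radians(a)),np.sin(np.radians(a))])
def pick(xy,a,zg=9,zc=100):
    e=eul(a);x,y=map(float,cmd(xy,a))
    bot.move_ptp([x,y,zc],e);bot.servo_line([x,y,zg],130);bot.pause(.35);tp=bot.current_tool_pos();bot.set_gripper(0)
    g=bot.current_finger_gap();bot.servo_line([x,y,zc],200)
    print('picked gap',round(g,1),'held',round(bot.current_finger_gap(),1),np.round(tp-[x,y,zg],2),'t',round(bot.current_time(),1))
def place(xy,a,zp=13.3,zc=100):
    e=eul(a);x,y=map(float,cmd(xy,a))
    bot.move_ptp([x,y,zc],e);bot.servo_line([x,y,zp+10],170);bot.servo_line([x,y,zp],40);bot.pause(.35)
    print('err',np.round(bot.current_tool_pos()-[x,y,zp],2),'jaw',round(jawdir(),2))
    bot.set_gripper(88);bot.servo_line([x,y,zc],200);print('t',round(bot.current_time(),1))
def moms(b):
    k=b[5].astype(np.float32).reshape(-1,1,2);k0=k.mean(0);M=cv2.moments(k-k0);return np.array([M['m10']/M['m00'],M['m01']/M['m00']])+k0[0]
E
python3 - <<'E'
from h import *
T=(604.4,307.0)
v1=look(T);b=blobs(*v1,4,'red',T);print('red pl',moms(b),b[1])
v1=look((640.4,146.3),dy=45);b1=blobs(*v1,4,'yellow',(640.4,146.3));v2=look((640.4,146.3));b2=blobs(*v2,4,'yellow',(640.4,146.3))
print('yel pl',moms(b1),moms(b2),b2[1:4],'h',height(v2,v1,'yellow',(640.4,146.3),1))
T=moms(b)
import pickle;D=pickle.load(open('tour.pkl','rb'))
c=moms(blobs(*D['red',0][0],45,'red',(604.7,-301.9)));print(c)
pick(c,0);place(T,0)
v=look(T);cv2.imwrite('pics/rr1.png',v[0]['color']);b=blobs(*v,49,'red',T);print(moms(b),b[1:4],'want',T,bot.current_time())
i=v[0]['color'][85:225,255:395];cv2.imwrite('pics/rr1c.png',cv2.resize(i,None,fx=4,fy=4,interpolation=0))
E
```

```text
red pl [604.19499456 307.05343782] (604.0761108398438, 307.06866455078125)
yel pl [640.51569347 146.1815888 ] [640.49247614 146.25368721] ((640.4519653320312, 146.27029418945312), (42.69139099121094, 72.5995864868164), 74.42724609375) h 1.6407693932902028
[ 604.66624119 -301.67028703]
picked gap 55.7 held 55.6 [ 0.31 -0.21  0.61] t 41.4
err [0.09 0.07 0.14] jaw 0.0
t 46.2
[605.22280346 307.13845072] ((605.1410522460938, 307.1683044433594), (55.559844970703125, 56.04644012451172), 0.010133671574294567) want [604.19499456 307.05343782] 47.7583
```

View pics/rr1c.png

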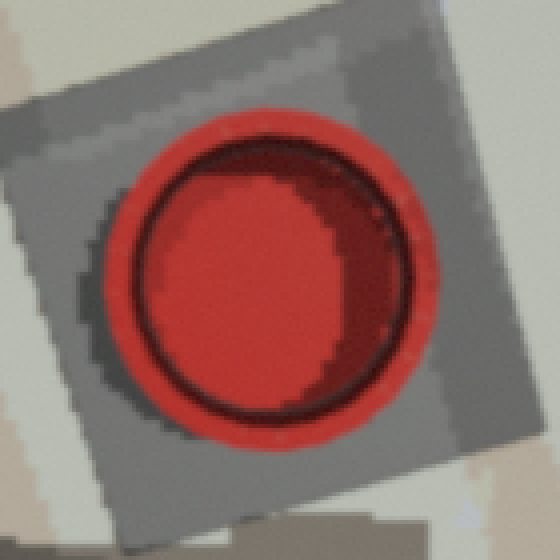

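Red is off by +1.03 mm in x, about the 1.2 mm compensation I added along the jaws. So the offset is constant in world axes, about (0.15, 1.25), not fixed to the tool. Red's error lies purely along the jaws, so closing and opening at the corrected spot will centre it. Then I'll do green with the world offset.

```bash
cat >> h.py <<'E'
def cmd(xy,a): return np.array(xy)+np.array([.15,1.25])
E
python3 - <<'E'
from h import *
T=np.array([604.19,307.05]);x,y=604.19+1.2-1.03,307.05
bot.move_ptp([x,y,70],eul(0));bot.servo_line([x,y,13.3],150);bot.pause(.35);print(bot.current_tool_pos()-[x,y,13.3])
bot.set_gripper(0);bot.pause(.1);bot.set_gripper(88);bot.servo_line([x,y,100],200)
v=look(T);cv2.imwrite('pics/rr2.png',v[0]['color']);b=blobs(*v,49,'red',T);print(moms(b),'want',T,bot.current_time())
import pickle;D=pickle.load(open('tour.pkl','rb'))
c=blobs(*D['green',0][0],45,'green',(463.8,-154.5));p=blobs(*D['green',1][0],4,'green',(621.7,-144.5))
print(moms(c),c[1:4],moms(p),p[1:4])
pick(moms(c),-6.2);place(moms(p),51.2);T=moms(p)
v=look(T);cv2.imwrite('pics/g2.png',v[0]['color']);b=blobs(*v,49,'green',T);print(moms(b),b[1:4],'want',T,bot.current_time())
i=v[0]['color'][85:225,255:395];cv2.imwrite('pics/g2c.png',cv2.resize(i,None,fx=4,fy=4,interpolation=0))
E
```

```text
[0.54428003 0.20496932 0.88036145]
[604.05342038 307.12967515] want [604.19 307.05] 53.6083
[ 463.67069827 -154.42028445] ((463.7953796386719, -154.50389099121094), (68.99657440185547, 41.30528259277344), 83.79559326171875) [ 621.57600979 -144.43156711] ((621.6513061523438, -144.4620361328125), (43.932762145996094, 71.27706909179688), 51.236778259277344)
picked gap 42.0 held 41.9 [ 0.31 -0.17  0.46] t 58.0
err [ 0.09 -0.    0.1 ] jaw 51.2
t 61.7
[ 621.73744201 -144.27303482] ((621.67919921875, -144.26681518554688), (41.79525375366211, 69.43888092041016), 51.202552795410156) want [ 621.57600979 -144.43156711] 62.5
```

View pics/g2c.png

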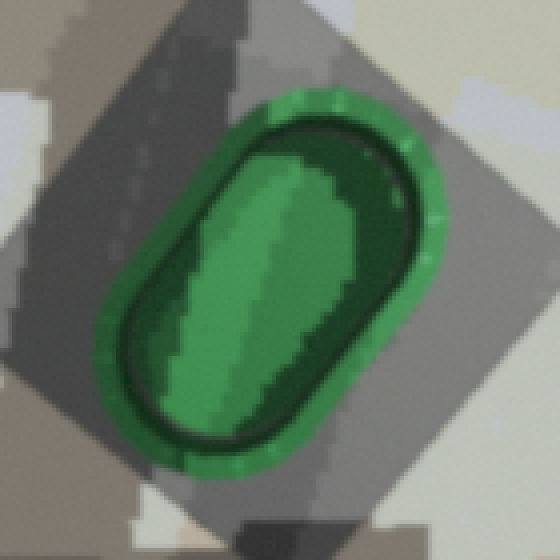

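Red is now within 0.15 mm. Green is within 0.2 mm, with the right turn. The world offset holds, so yellow is next.

```bash
python3 - <<'E'
from h import *
import pickle;D=pickle.load(open('tour.pkl','rb'))
c=blobs(*D['yellow',0][0],45,'yellow',(401.1,-321.3));C=np.array(c[1]);print(c[1:4])
T=np.array([640.47,146.26])
pick(C,-4);place(T,74.45)
v=look(T);cv2.imwrite('pics/y3.png',v[0]['color']);b=blobs(*v,49,'yellow',T);print(moms(b),b[1:4],'want',T,bot.current_time())
i=v[0]['color'][85:225,255:395];cv2.imwrite('pics/y3c.png',cv2.resize(i,None,fx=4,fy=4,interpolation=0))
t=bot.read_camera('top')['color'];cv2.imwrite('pics/topend.png',t)
s=bot.read_camera('scene')['color'];cv2.imwrite('pics/scend.png',s)
E
```

```text
((401.1463317871094, -321.30523681640625), (70.29447174072266, 40.316612243652344), 85.95726013183594)
picked gap 40.0 held 39.9 [ 0.21 -0.24  0.46] t 66.4
err [0.08 0.02 0.12] jaw 74.45
t 71.1
[640.60073516 146.36125649] ((640.5447998046875, 146.32208251953125), (40.59851837158203, 70.3437728881836), 74.36062622070312) want [640.47 146.26] 71.6833
```

View pics/y3c.png

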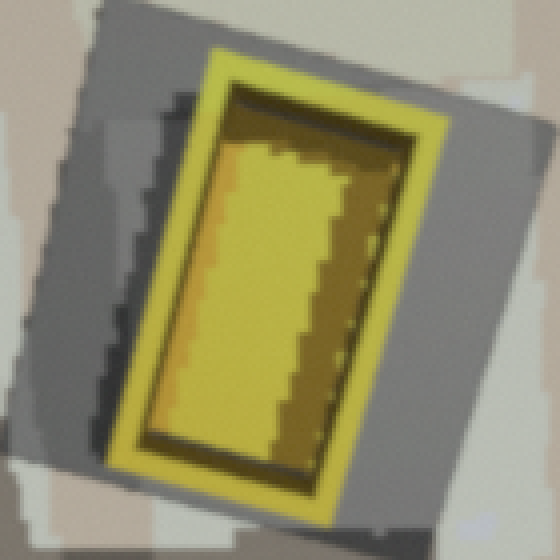

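View pics/topend.png

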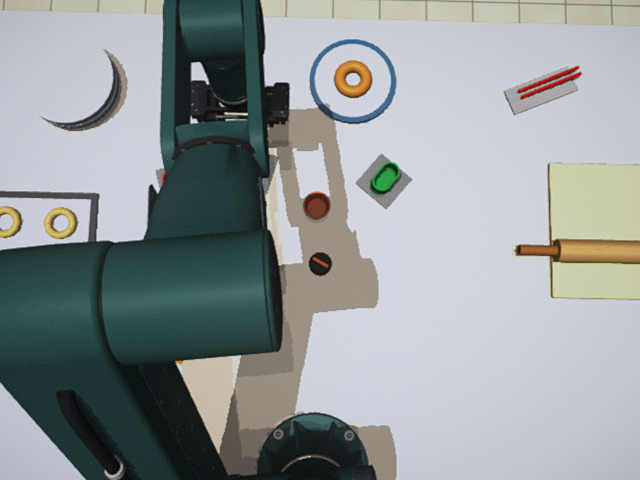

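View pics/scend.png

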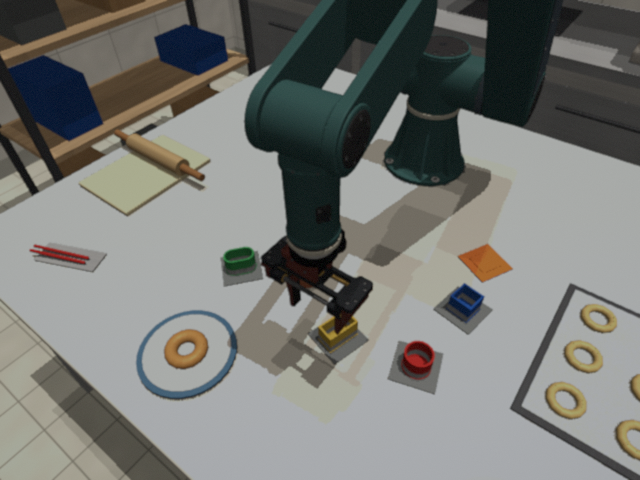

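All four cutters stand on their plaques. The cup at (317,206) and timer at (320,264) are unmoved, and the arm is clear at 150 mm height. Handing in.

```bash
python3 -c "
from cell import bot
bot.pause(.4);print(bot.current_time());bot.close_job()"
```

```text
72.1833
the job is handed in; nothing more can be done
```

All four cutters stand upright on their own plaques, released, and I handed the job in at 72.2 s of the 93 s allowed. The last wrist-camera check of each put its rim centre close to the silhouette centre:

| Cutter | Rim off silhouette centre | Turn |
|---|---|---|
| Blue square | under 0.1 mm | within about 0.3° |
| Red round | about 0.15 mm | does not matter |
| Green oval | about 0.2 mm | within about 0.1° |
| Yellow oblong | about 0.15 mm | within about 0.1° |

- **Mended placings:** Blue first landed about 1.5 mm off and red about 1.0 mm off. The cause was a constant offset between the commanded position and where the cutter ended up, about (0.15, 1.25) mm in world axes. I did not find its cause, and my first guess, that it was fixed to the tool, was wrong. I regripped both, and applied the offset to green and yellow, which needed no mending.
- **Heights:** The two-view measurements disagreed a little with the text. Rims came out at 42.5–45.4 mm against 45, and plaque tops at 1.6–6.8 mm against 4. I used the text's heights.
- **Bystanders:** The cup and timer had not moved in the last top view, and the orange plaque was not used.

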